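# Put the hole saws back on their rail in order of size

### The job

Put the four hole saws away on the storage rail: one upright on each pad, teeth down and centred, in order of size from the smallest on the red pad at one end to the largest on the pad at the other end. Set each one down rather than dropping it, and leave the wax tin and the mallet where they are.

Things in the scene. Friction and masses are not known exactly. Their poses are not given: they have to be found in the camera images.
- saw_30: smallest hole saw of four: a blue cup 30 mm in diameter and 42 mm tall with a steel toothed rim, standing teeth down, closed on top; on its top centre a dark nut (20 mm across, 6 mm high) and a round steel shank 12 mm in diameter that stands up to 90 mm above the rim: lift it by the shank. About 0.1 to 0.3 kg. Origin: centre of the underside (tooth rim); z up along the shank. Round, so its yaw does not matter.
- saw_42: second smallest hole saw of four: a blue cup 42 mm in diameter and 42 mm tall with a steel toothed rim, standing teeth down, closed on top; on its top centre a dark nut (20 mm across, 6 mm high) and a round steel shank 12 mm in diameter that stands up to 90 mm above the rim: lift it by the shank. About 0.1 to 0.3 kg. Origin: centre of the underside (tooth rim); z up along the shank. Round, so its yaw does not matter.
- saw_54: second largest hole saw of four: a blue cup 54 mm in diameter and 42 mm tall with a steel toothed rim, standing teeth down, closed on top; on its top centre a dark nut (20 mm across, 6 mm high) and a round steel shank 12 mm in diameter that stands up to 90 mm above the rim: lift it by the shank. About 0.1 to 0.3 kg. Origin: centre of the underside (tooth rim); z up along the shank. Round, so its yaw does not matter.
- saw_66: largest hole saw of four: a blue cup 66 mm in diameter and 42 mm tall with a steel toothed rim, standing teeth down, closed on top; on its top centre a dark nut (20 mm across, 6 mm high) and a round steel shank 12 mm in diameter that stands up to 90 mm above the rim: lift it by the shank. About 0.1 to 0.3 kg. Origin: centre of the underside (tooth rim); z up along the shank. Round, so its yaw does not matter.
- pad_red: round red pad, 74 mm in diameter and 3 mm thick, fixed on the rail (dark wooden board 105 x 410 x 12 mm); its top is 15 mm above the bench. Origin: centre of its underside, z up. It is at one end of the row, at either end. The four pads lie in a straight row 92 mm apart from centre to centre.
- pad_b: round grey pad, 74 mm in diameter and 3 mm thick, fixed on the rail (dark wooden board 105 x 410 x 12 mm); its top is 15 mm above the bench. Origin: centre of its underside, z up. One of the two middle pads; which of them lies next to the red one must be seen from the places.
- pad_c: round grey pad, 74 mm in diameter and 3 mm thick, fixed on the rail (dark wooden board 105 x 410 x 12 mm); its top is 15 mm above the bench. Origin: centre of its underside, z up. The other middle pad.
- pad_end: round grey pad, 74 mm in diameter and 3 mm thick, fixed on the rail (dark wooden board 105 x 410 x 12 mm); its top is 15 mm above the bench. Origin: centre of its underside, z up. At the end of the row away from the red pad.
- wax_tin: bystander: round brass tin with a green lid, 69 mm in diameter, 32 mm tall, loose among the hole saws. Origin: centre of its underside.
- mallet: bystander: wooden mallet lying on the bench at the right, head 75 x 125 x 55 mm, handle 26 mm thick. Origin: under the handle, 120 mm from the middle of the head, which lies along its +x.
Not all that is in view belongs to the job. Leave any orange look-alike of the saw_54 alone.

How it is judged:
At the end, for the whole second after the job is handed in: Each hole saw stands upright (within 0.1 rad), released and at rest, on top of its own pad, within 15 mm of the pad's centre: 30 mm on the red pad, 42 mm on the pad next to it, 54 mm on the one after, 66 mm on the far end pad (horizontal distance between saw_30 and pad_red below 0.015 m and z of saw_30 in the frame of pad_red between -0.001 and 0.007 m and horizontal distance between saw_66 and pad_end below 0.015 m and z of saw_66 in the frame of pad_end between -0.001 and 0.007 m and angle between each of saw_30, saw_42, saw_54, saw_66's own z axis and vertical below 0.1 rad and linear speed of each of saw_30, saw_42, saw_54, saw_66 below 0.02 m/s and contact force between each of saw_30, saw_42, saw_54, saw_66 and the fingers below 0.05 N and ((horizontal distance between pad_red and pad_b below 0.138 m and horizontal distance between saw_42 and pad_b below 0.015 m and z of saw_42 in the frame of pad_b between -0.001 and 0.007 m and horizontal distance between saw_54 and pad_c below 0.015 m and z of saw_54 in the frame of pad_c between -0.001 and 0.007 m) or (not (horizontal distance between pad_red and pad_b below 0.138 m) and horizontal distance between saw_42 and pad_c below 0.015 m and z of saw_42 in the frame of pad_c between -0.001 and 0.007 m and horizontal distance between saw_54 and pad_b below 0.015 m and z of saw_54 in the frame of pad_b between -0.001 and 0.007 m))); the robot touches nothing.
It fails at once if the wax tin is pushed more than 25 mm (distance of wax_tin from where it was at the start of the episode above 0.025 m).
It fails at once if the mallet is pushed more than 25 mm (distance of mallet from where it was at the start of the episode above 0.025 m).
It fails at once if a hole saw is dropped (faster than 0.7 m/s just above the bench or pads) ((linear speed of saw_30 above 0.7 m/s and height (world z) of saw_30 below 0.05 m) or (linear speed of saw_42 above 0.7 m/s and height (world z) of saw_42 below 0.05 m) or (linear speed of saw_54 above 0.7 m/s and height (world z) of saw_54 below 0.05 m) or (linear speed of saw_66 above 0.7 m/s and height (world z) of saw_66 below 0.05 m)).
It also fails if it takes over 120 s, if anything falls off the work surface, if the arm or the gripper's body presses on something with over 40 N, if the wrist force passes 120 N, or if a joint passes its speed limit or range.

### The arm

A 6-joint arm with a two-finger parallel gripper is mounted at the origin on the work surface. World frame = base frame: x ahead of the robot, y to its left, z up, the work surface at z = 0. Lengths are in m, angles in rad, forces in N, time in s.
With the tool pointing down it reaches from about 0.35 to 0.775 m from the base axis. Payload 5.5 kg.
Tool frame: the origin (TCP) lies midway between the tips of the shut fingers; the grasp point (between the pads) lies grip_point_offset behind it (grip_point_offset is the distance from the TCP to the grasp point, in m); z points along the fingers, y is the direction in which the jaws open and shut (so a half turn about z gives the same grasp; the last joint's range is limited). The gripper opens to 85 mm and grips with 20 to 120 N. Pads are 22 mm wide; open, the fingers measure 114 mm over their backs; the gripper's body (76 mm by 85 mm) begins 54 mm behind the grasp point. The pads swing forward as they close: fully open they stand 13 mm farther back than shut.
Start: joints at [-1.333, 0.313, 0.046, 1.304, 0, 1.431], TCP at [0.212, -0.534, 0.231] pointing down, gripper open.
Joint ranges: [-2.76, 2.76], [-0.86, 1.69], [-1.03, 1.26], [-2.2, 2.34], [-1.47, 1.5], [-3.14, 3.14]. Speed limits (rad/s): [2.57, 2.57, 3.14, 3.14, 3.14, 3.14].

### API

Orientations are given as a unit quaternion [w, x, y, z].
In Python, from workcell import * gives the robot as it stands.
- The arm moves only by the tool send_rows, never from a script. Its argument "series" is one flat list of numbers, 7 for each row, row after row: the shift along the tool's x, y, z in cm, then the turn, a rotation vector about the tool's x, y, z in degrees, then the opening, from 0 (shut) to 1 (fully open). A call has 1 to 10 rows; each row is the pose to reach, as a shift and turn from the pose commanded when the call began, along the tool's axes at that moment; what a row does not reach only later rows make up. A row lasts 1/12 s, in which the tool goes at most 41.7 mm and 7.16 degrees, less where a joint would pass 70% of its speed; a pose out of reach is approached as far as the arm can. A call with a gripper value outside its range is refused whole. The fingers move at their own pace and stop on an object; "newtons" is the grip in N (left out, the last holds). Time passes only in rows, so rows that repeat a pose let the fingers close. It gives the time, the measured TCP pose, the force and the opening at its end, in the units of the state.
- get_state(): the state, without advancing time (a new reading comes with each control period).
- read_camera(name): name is "scene" or "side" or "wrist"; returns the picture (400x640x3 uint8, blue, green, red); there is no depth.
- camera_info(name): a dict with "K" (3x3 intrinsics, pixels), "D" ([k1, k2, p1, p2, k3] as OpenCV has them; the pictures are not rectified), "xyz" and "attitude" of the camera in the world. Camera axes: x right, y down, z forward; pixel columns grow to the right and rows downward; lengths in m; the calibration is good to about 2 mm. A picture is of the moment at which its call begins: read the wrist's pose just before it. camera_info takes no time and is no camera call; for the wrist camera it gives the pose at the moment of the call.
- hand_in(): hands the job in, once; it reports no verdict.
Trained networks look in the newest picture that a camera, given by its name, has taken for a name from the list of things; names that differ only in an ending like _2 or _b are one class to them, and where a whole thing is asked for, a point or a joint stands for the part that bears it (a point fixed in the world has none). Each returns a list of dicts, best first, with "p" (0 to 1); they miss things now and then, are a little off and sometimes report something else, mostly with a low value. They report only what shows in the picture. A call takes as long as a camera call. They do not tell look-alikes from the thing itself.
- silhouettes(camera, label): "pixels" (400x640 bool, what is visible of it) and "box" ([left, top, width, height] in pixels, round what is visible of it).
The state is a dict: "clock": time; "joint_pos": joint angles; "qvel": joint speeds; "tau": joint torques, N m; "tcp_pos": TCP position; "orientation": TCP orientation; "wrist_force": force on the tool from outside, world axes, zero at the start; "ft_torque": the same for the moment, N m; "finger_gap": finger opening in m.
Only numpy, scipy, OpenCV 4.12 (cv2) and the standard library are available. Lean on these libraries where they do the work, as an engineer would, in place of code of your own. Each camera call takes 0.05 s, during which the arm holds its last target. There are 200 camera calls.

## Working session

There is one attempt and no reset: what is moved stays moved. The work goes in short steps, Python scripts to look and compute and a tool call to move; the robot and the scene stay as the last step left them, time stands still between calls to the robot, and variables do not carry over. Pictures are saved under pics/ and viewed, about 12 in all and at most 16, crops included, and the job is handed in when it is done.

Besides the shell and the picture viewer there is one more tool, called after "Request:" as name(argument=value, ...) on one line, values as JSON. send_rows: Moves the arm, as the interface text tells. Its arguments: {"type":"object","properties":{"series":{"type":"array"},"newtons":{"type":"number"}},"required":["series"]}

```bash
ls; mkdir -p pics; python3 - <<'E'
from workcell import *
import cv2
print(get_state())
for n in("scene","side","wrist"):
    i=camera_info(n);print(n,i)
    cv2.imwrite(f"pics/{n}0.png",read_camera(n))
a=[cv2.imread(f"pics/{n}0.png") for n in("scene","side")]
E
```

```text
pics
{'clock': 0.0, 'joint_pos': array([-1.33258054e+00,  3.14000986e-01,  4.49832330e-02,  1.30360157e+00,
        3.95501352e-05,  1.43117102e+00]), 'qvel': array([-0.00073445,  0.00011038,  0.00095896, -0.0004232 ,  0.00089064,
       -0.00203521]), 'tau': array([ 1.53215897e-04, -4.80634582e+01,  2.98530364e+01,  1.94687967e-02,
       -2.21446123e-05,  6.42844668e-06]), 'tcp_pos': array([ 0.21199358, -0.53394739,  0.23041028]), 'orientation': array([-9.11365184e-04,  9.82207123e-01,  1.87798661e-01, -2.51632787e-05]), 'wrist_force': array([-0.03934299, -0.4194474 ,  0.52617331]), 'ft_torque': array([-0.0087927 ,  0.00123949, -0.07210801]), 'finger_gap': 0.08560897722724059}
scene {'K': array([[384.95372441,   0.        , 317.17827137],
       [  0.        , 384.95372441, 196.7650122 ],
       [  0.        ,   0.        ,   1.        ]]), 'D': array([-0.09556206,  0.        ,  0.        ,  0.        ,  0.        ]), 'xyz': array([ 0.93766709, -0.64110398,  0.61921586]), 'attitude': array([-0.38726583,  0.86508195,  0.28586782, -0.14120193])}
side {'K': array([[397.25968939,   0.        , 319.81834692],
       [  0.        , 397.25968939, 200.37649353],
       [  0.        ,   0.        ,   1.        ]]), 'D': array([0.03507753, 0.        , 0.        , 0.        , 0.        ]), 'xyz': array([0.10622267, 0.6803711 , 0.80522775]), 'attitude': array([ 0.10233706, -0.23155644,  0.87693645, -0.4085232 ])}
wrist {'K': array([[301.20949165,   0.        , 319.73931358],
       [  0.        , 301.20949165, 202.67949998],
       [  0.        ,   0.        ,   1.        ]]), 'D': array([-0.03064676,  0.        ,  0.        ,  0.        ,  0.        ]), 'xyz': array([ 0.28682248, -0.50369785,  0.3731177 ]), 'attitude': array([ 0.13252501,  0.81679148, -0.55406244, -0.09112415])}
```

View pics/scene0.png

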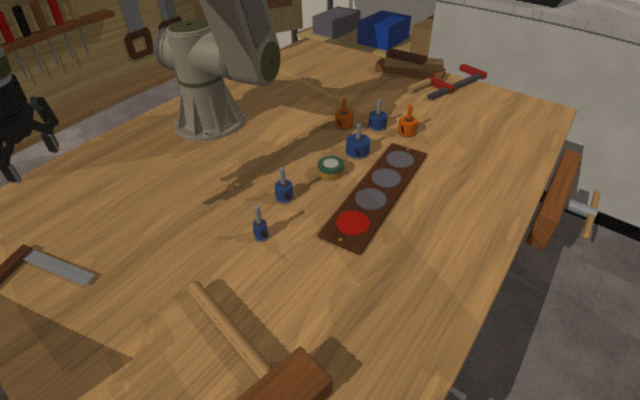

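View pics/side0.png

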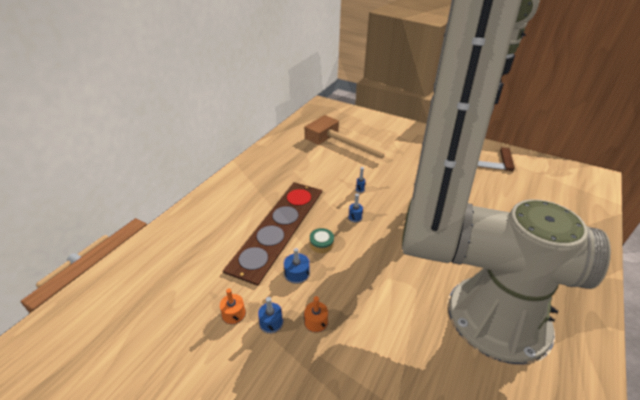

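```bash
cat > h.py <<'E'
from workcell import *
import workcell, numpy as np, cv2
from scipy.spatial.transform import Rotation as R
def rot(q): return R.from_quat(np.roll(q,-1)).as_matrix()
def ray(i,uv):
    p=cv2.undistortPoints(np.array(uv,float).reshape(-1,1,2),i["K"],i["D"])[:,0]
    return i["xyz"],(rot(i["attitude"])@np.c_[p,np.ones(len(p))].T).T
def onz(i,uv,z):
    o,d=ray(i,uv); return o+d*((z-o[2])/d[:,2])[:,None]
def proj(i,X):
    Rm=rot(i["attitude"]).T
    return cv2.projectPoints(np.atleast_2d(X).astype(float),Rm,-Rm@i["xyz"],i["K"],i["D"])[0][:,0]
E
python3 - <<'E'
from h import *
print([n for n in dir(workcell) if n[0]!='_'], getattr(workcell,'grip_point_offset',None))
for c in("scene","side"):
    i=camera_info(c); read_camera(c)
    for l in("saw_30","saw_42","saw_54","saw_66","pad_red","pad_b","pad_end","wax_tin","mallet"):
        for d in silhouettes(c,l):
            v,u=np.nonzero(d["pixels"])
            if len(u): print(c,l,round(d["p"],2),d["box"],len(u),"cen",u.mean().round(1),v.mean().round(1),onz(i,[[u.mean(),v.mean()]],.015)[0].round(3))
E
```

```text
['MotionError', 'camera_info', 'get_state', 'grip_point_offset', 'hand_in', 'read_camera', 'silhouettes'] 0.0187
scene saw_30 0.88 [368.9, 102.9, 18.6, 25.0] 358 cen 377.3 119.0 [0.443 0.297 0.015]
scene saw_30 0.87 [274.7, 164.6, 17.4, 38.4] 481 cen 283.3 187.4 [ 0.423 -0.123  0.015]
scene saw_30 0.85 [336.2, 100.7, 18.7, 25.9] 355 cen 344.0 118.5 [0.357 0.24  0.015]
scene saw_30 0.82 [397.0, 104.3, 20.3, 34.9] 447 cen 407.2 124.5 [0.533 0.321 0.015]
scene saw_30 0.68 [346.2, 124.5, 22.6, 37.4] 555 cen 357.7 145.1 [0.471 0.139 0.015]
scene saw_30 0.66 [253.0, 208.9, 16.5, 32.7] 346 cen 259.9 227.3 [ 0.47  -0.256  0.015]
scene saw_42 0.88 [368.9, 102.9, 18.6, 25.0] 358 cen 377.3 119.0 [0.443 0.297 0.015]
scene saw_42 0.87 [274.7, 164.6, 17.4, 38.4] 481 cen 283.3 187.4 [ 0.423 -0.123  0.015]
scene saw_42 0.85 [336.2, 100.7, 18.7, 25.9] 355 cen 344.0 118.5 [0.357 0.24  0.015]
scene saw_42 0.82 [397.0, 104.3, 20.3, 34.9] 447 cen 407.2 124.5 [0.533 0.321 0.015]
scene saw_42 0.68 [346.2, 124.5, 22.6, 37.4] 555 cen 357.7 145.1 [0.471 0.139 0.015]
scene saw_42 0.66 [253.0, 208.9, 16.5, 32.7
[... 3774 characters left out ...]
.545 0.299 0.015]
side saw_66 0.5 [349.2, 194.7, 15.1, 28.8] 301 cen 355.1 210.4 [ 0.443 -0.151  0.015]
side pad_red 0.81 [288.7, 188.8, 22.2, 17.5] 279 cen 298.3 196.9 [ 0.624 -0.12   0.015]
side pad_red 0.42 [254.6, 228.6, 24.3, 16.7] 364 cen 269.5 235.5 [0.605 0.063 0.015]
side pad_b 0.74 [255.2, 223.1, 25.5, 22.0] 427 cen 269.7 235.3 [0.605 0.062 0.015]
side pad_b 0.66 [273.9, 207.4, 21.2, 17.9] 300 cen 284.9 215.4 [ 0.613 -0.028  0.015]
side pad_end 0.81 [241.7, 248.8, 25.1, 20.8] 448 cen 253.1 258.1 [0.594 0.153 0.015]
side pad_end 0.34 [308.7, 227.6, 27.1, 28.5] 517 cen 320.9 240.1 [0.472 0.007 0.015]
side wax_tin 0.85 [309.6, 226.8, 24.7, 29.4] 561 cen 321.0 240.4 [0.471 0.008 0.015]
```

Scene view: red pad is the near end at (353,222), grey pads at (370,198), (386,177), (399,159). Blue saws are at (260,228), (284,188), (358,145) and (377,119). The orange look-alikes are at (344,118) and (408,124), the tin at (331,167), and the mallet at bottom right. The side view agrees. Next I refine the positions by colour in both views.

```bash
cat > meas.py <<'E'
from h import *
# blue blobs per view, joined by triangulating the silhouette centroid; width along the horizontal across view
C=[camera_info(c) for c in("scene","side")]
I=[cv2.imread(f"pics/{c}0.png") for c in("scene","side")]
S=[([377,121],[270,318]),([358,147],[296,269]),([284,191],[356,212]),([260,230],[361,184])]
def tri(o1,d1,o2,d2):
    A=np.c_[d1,-d2]; s=np.linalg.lstsq(A,o2-o1,rcond=None)[0]
    a,b=o1+s[0]*d1,o2+s[1]*d2; return (a+b)/2,np.linalg.norm(a-b)
def blobs(lo,hi,k):
    h=cv2.cvtColor(I[k],cv2.COLOR_BGR2HSV); m=cv2.inRange(h,lo,hi)
    return cv2.connectedComponentsWithStats(m)
B=[blobs((100,110,30),(130,255,255),k) for k in(0,1)]
for pr in S:
    cen=[];w=[]
    for k in(0,1):
        n,lab,st,ce=B[k]
        j=min((j for j in range(1,n) if st[j,4]>25),key=lambda j:np.hypot(*(ce[j]-pr[k])))
        cen.append(ce[j]);w.append((st[j,2],st[j,3],st[j,4]))
    r=[ray(C[k],[cen[k]]) for k in(0,1)]
    X,e=tri(r[0][0],r[0][1][0],r[1][0],r[1][1][0])
    wid=[w[k][0]*((rot(C[k]["attitude"]).T@(X-C[k]["xyz"]))[2])/C[k]["K"][0,0]*1e3 for k in(0,1)]
    print(X.round(4),"gap mm",round(e*1e3,1),"width",np.round(wid,1),w,np.round(cen,1).tolist())
P=[]
for k,c in enumerate(("scene","side")):
    h=cv2.cvtColor(I[k],cv2.COLOR_BGR2HSV)
    n,lab,st,ce=cv2.connectedComponentsWithStats(cv2.inRange(h,(0,200,100),(4,255,255))|cv2.inRange(h,(176,200,100),(180,255,255)))
    g=[[353,222],[298,197]][k]
    j=min((j for j in range(1,n) if st[j,4]>60),key=lambda j:np.hypot(*(ce[j]-g)))
    print("red",c,st[j],ce[j].round(1),onz(C[k],[ce[j]],.015).round(4)); P.append(ray(C[k],[ce[j]]))
print(tri(P[0][0],P[0][1][0],P[1][0],P[1][1][0]))
# grey pads: low-saturation pixels near guess
G=[([370.5,198],[285,215]),([386.5,177.5],[270,235.5]),([400,159],[253.3,258.3])]
for pr in G:
    r=[]
    for k in(0,1):
        h=cv2.cvtColor(I[k],cv2.COLOR_BGR2HSV); n,lab,st,ce=cv2.connectedComponentsWithStats(cv2.inRange(h,(0,0,60),(180,70,200)))
        j=min((j for j in range(1,n) if st[j,4]>60),key=lambda j:np.hypot(*(ce[j]-pr[k])))
        print(k,st[j],ce[j].round(1),onz(C[k],[ce[j]],.015)[0].round(4)); r.append(ray(C[k],[ce[j]]))
    print(tri(r[0][0],r[0][1][0],r[1][0],r[1][1][0]))
E
python3 meas.py
```

```text
[0.4507 0.2813 0.0196] gap mm 0.7 width [51.5 52.2] [(np.int32(17), np.int32(17), np.int32(185)), (np.int32(23), np.int32(27), np.int32(422))] [[377.3, 120.5], [270.2, 318.1]]
[0.4743 0.1298 0.021 ] gap mm 1.2 width [63.6 61. ] [(np.int32(23), np.int32(22), np.int32(332)), (np.int32(24), np.int32(28), np.int32(484))] [[356.7, 145.2], [296.4, 268.4]]
[ 0.4345 -0.1385  0.0192] gap mm 5.3 width [36.1 38.5] [(np.int32(15), np.int32(19), np.int32(151)), (np.int32(13), np.int32(16), np.int32(144))] [[281.4, 191.1], [355.2, 213.0]]
[ 0.478  -0.2674  0.0182] gap mm 4.2 width [23.7 22.5] [(np.int32(11), np.int32(15), np.int32(72)), (np.int32(7), np.int32(10), np.int32(55))] [[257.7, 230.5], [360.3, 185.5]]
red scene [336 211  34  24 626] [352.5 222.4] [[ 0.6265 -0.1247  0.015 ]]
red side [288 191  22  14 147] [298.7 197.2] [[ 0.622  -0.1194  0.015 ]]
(array([ 0.62444418, -0.12229298,  0.01187631]), np.float64(0.0010214109950081776))
0 [355 188  32  22 540] [370.4 198.5] [ 0.6171 -0.0335  0.015 ]
1 [272 206  27  19 385] [285.  214.9] [ 0.6142 -0.0297  0.015 ]
(array([ 0.61580762, -0.03152073,  0.01287221]), np.float64(0.00046048363879369093))
0 [371 168  30  20 446] [385.9 177.4] [0.6073 0.0576 0.015 ]
1 [256 225  28  21 450] [269.9 235.2] [0.6047 0.0615 0.015 ]
(array([0.6061194 , 0.0599059 , 0.01296247]), np.float64(0.0001906489884372385))
0 [386 151  28  17 377] [399.6 158.9] [0.5979 0.1487 0.015 ]
1 [238 247  30  23 531] [252.9 258. ] [0.5951 0.1527 0.015 ]
(array([0.59655613, 0.15135126, 0.01286986]), np.float64(0.00027622686903598225))
```

```bash
cat > plan.py <<'E'
from h import *
import sys
def plan(xyz,yaw=None):
    s=get_state(); M=rot(s["orientation"])
    d=M.T@(np.array(xyz)-s["tcp_pos"])*100
    psi=np.degrees(np.arctan2(M[1,0],M[0,0]))
    print("t",round(s["clock"],2),"tcp",s["tcp_pos"].round(4),"yaw",psi.round(2),"tilt",np.degrees(np.arccos(-M[2,2])).round(2),"shift cm",d.round(2), "rotz", None if yaw is None else round(psi-yaw,2),"gap",round(s["finger_gap"],4),"F",s["wrist_force"].round(1))
if __name__=="__main__":
    a=list(map(float,sys.argv[1:])); plan(a[:3],a[3] if len(a)>3 else None)
E
python3 plan.py .46 -.30 .20 90; python3 -c "
from h import *
i=camera_info('wrist');s=get_state();M=rot(s['orientation']);print(M.round(3),(M.T@(i['xyz']-s['tcp_pos'])).round(4),(M.T@rot(i['attitude'])).round(3))"
```

```text
t 1.15 tcp [ 0.2121 -0.5345  0.2313] yaw 21.64 tilt 0.01 shift cm [ 31.69 -12.66   3.13] rotz -68.36 gap 0.0856 F [-0.5 -0.4  0.1]
[[ 0.929  0.369  0.   ]
 [ 0.369 -0.929 -0.   ]
 [-0.     0.    -1.   ]] [ 0.0808 -0.0008 -0.1426] [[ 0.001 -0.948 -0.318]
 [ 1.     0.001 -0.   ]
 [ 0.    -0.318  0.948]]
```

Request:
send_rows(series=[31.7, -12.7, 3.1, 0, 0, -68.4, 0.5, 31.7, -12.7, 3.1, 0, 0, -68.4, 0.5, 31.7, -12.7, 3.1, 0, 0, -68.4, 0.5, 31.7, -12.7, 3.1, 0, 0, -68.4, 0.5, 31.7, -12.7, 3.1, 0, 0, -68.4, 0.5, 31.7, -12.7, 3.1, 0, 0, -68.4, 0.5, 31.7, -12.7, 3.1, 0, 0, -68.4, 0.5, 31.7, -12.7, 3.1, 0, 0, -68.4, 0.5, 31.7, -12.7, 3.1, 0, 0, -68.4, 0.5, 31.7, -12.7, 3.1, 0, 0, -68.4, 0.5], newtons=60)

```text
clock: 1.98
tcp_pos: [0.462, -0.2966, 0.1999]
orientation: [-0.0, 0.703, 0.711, 0.0]
wrist_force: [0.1, 0.1, -0.4]
finger_gap: 0.043
```

```bash
cat > wl.py <<'E'
from h import *
import sys
# wrist look: saves the picture; prints the shank-top guesses from dark/steel? overlay of assumed positions
W={30:(.478,-.267),42:(.4345,-.1385),66:(.4743,.1298),54:(.4507,.2813)}
i=camera_info("wrist"); im=read_camera("wrist"); np.save("pics/"+sys.argv[1]+".npy",im)
for k,(x,y) in W.items():
    p=proj(i,[[x,y,0.042],[x,y,.09]])
    if all((p>0).all(1)&(p[:,0]<640)&(p[:,1]<400)): print(k,p.round(1).tolist())
cv2.imwrite("pics/"+sys.argv[1]+".png",im); print(get_state()["tcp_pos"],i["xyz"],i["attitude"])
E
python3 wl.py w1
```

```text
30 [[337.2, 157.6], [340.3, 167.4]]
[ 0.46117283 -0.29770965  0.20007039] [ 0.45961638 -0.21441785  0.34257203] [0.16066155 0.98698963 0.00611692 0.00138531]
```

View pics/w1.png

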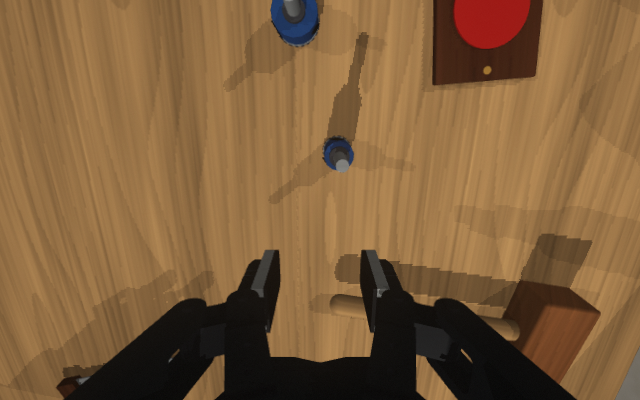

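```bash
python3 - <<'E'
from h import *
s=dict(xyz=np.array([0.45961638,-0.21441785,0.34257203]),attitude=np.array([0.16066155,0.98698963,0.00611692,0.00138531]))
i=camera_info("wrist"); i.update(s)
print(onz(i,[[342.5,165.5]],.09).round(4), onz(i,[[338,150]],.048).round(4))
im=cv2.imread("pics/w1.png");h=cv2.cvtColor(im,cv2.COLOR_BGR2HSV)
n,l,st,ce=cv2.connectedComponentsWithStats(cv2.inRange(h,(100,110,30),(130,255,255)))
for j in range(1,n):
    if st[j,4]>50: print(st[j],ce[j])
E
python3 plan.py .48 -.265 .054 90
```

```text
[[ 0.4798 -0.2653  0.09  ]] [[ 0.4782 -0.2585  0.048 ]]
[ 271    0   47   44 1220] [295.12295082  22.14590164]
[325 141  28  29 243] [337.15226337 151.74897119]
t 2.03 tcp [ 0.4612 -0.2977  0.2001] yaw 90.66 tilt 0.01 shift cm [ 3.25  1.92 14.61] rotz 0.66 gap 0.0428 F [ 0.4  0.3 -0.4]
```

Request:
send_rows(series=[2.0, 1.0, 0, 0, 0, 0, 0.5, 3.2, 1.9, 3, 0, 0, 0, 0.5, 3.2, 1.9, 6, 0, 0, 0, 0.5, 3.2, 1.9, 9, 0, 0, 0, 0.5, 3.2, 1.9, 11.5, 0, 0, 0, 0.5, 3.2, 1.9, 13.5, 0, 0, 0, 0.5, 3.2, 1.9, 14.6, 0, 0, 0, 0.5, 3.2, 1.9, 14.6, 0, 0, 0, 0.5, 3.2, 1.9, 14.6, 0, 0, 0, 0.5])

```text
clock: 2.78
tcp_pos: [0.4783, -0.2676, 0.054]
orientation: [-0.001, 0.707, 0.707, -0.0]
wrist_force: [-0.3, -0.7, 0.9]
finger_gap: 0.0432
```

```bash
python3 wl.py w2; python3 plan.py .48 -.265 .054 90
```

```text
30 [[321.4, 252.0], [322.0, 305.5]]
[ 0.47904116 -0.26810679  0.05489621] [ 0.4771389  -0.18545268  0.1966411 ] [ 1.60681156e-01  9.87006322e-01 -1.55563668e-04 -2.49952595e-04]
t 2.83 tcp [ 0.479  -0.2681  0.0549] yaw 89.96 tilt 0.04 shift cm [0.31 0.1  0.09] rotz -0.04 gap 0.0429 F [ 1.1 -0.9 -0.1]
```

View pics/w2.png

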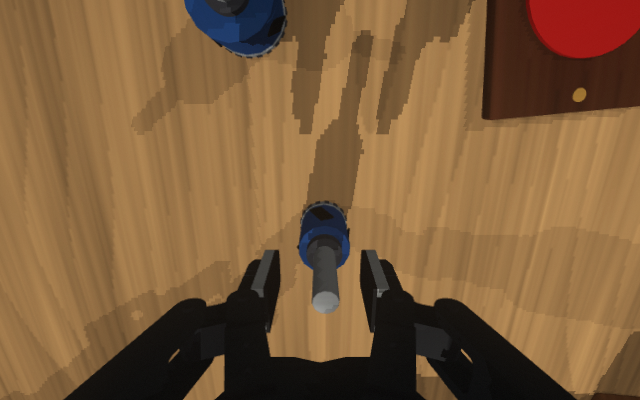

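Request:
send_rows(series=[0.35, 0.05, 0.1, 0, 0, 0, 0.5, 0.35, 0.05, 0.1, 0, 0, 0, 0, 0.35, 0.05, 0.1, 0, 0, 0, 0, 0.35, 0.05, 0.1, 0, 0, 0, 0, 0.35, 0.05, 0.1, 0, 0, 0, 0, 0.35, 0.05, 0.1, 0, 0, 0, 0, 0.35, 0.05, 0.1, 0, 0, 0, 0, 0.35, 0.05, 0.1, 0, 0, 0, 0, 0.35, 0.05, 0.1, 0, 0, 0, 0], newtons=60)

```text
clock: 3.58
tcp_pos: [0.4799, -0.2644, 0.0542]
orientation: [0.001, 0.707, 0.707, 0.0]
wrist_force: [-0.8, 0.6, 6.5]
finger_gap: 0.0107
```

```bash
python3 plan.py .6244 -.1223 .069 90
```

```text
t 3.58 tcp [ 0.4799 -0.2644  0.0542] yaw 90.05 tilt 0.09 shift cm [14.19 14.46 -1.47] rotz 0.05 gap 0.0107 F [-0.8  0.6  6.5]
```

Request:
send_rows(series=[0, 0, -2.5, 0, 0, 0, 0, 0, 0, -5.5, 0, 0, 0, 0, 1.5, 1.5, -7, 0, 0, 0, 0, 4, 4, -7, 0, 0, 0, 0, 6.5, 6.5, -7, 0, 0, 0, 0, 9, 9, -7, 0, 0, 0, 0, 11.2, 11.5, -7, 0, 0, 0, 0, 13, 13.4, -6, 0, 0, 0, 0, 14.2, 14.4, -5, 0, 0, 0, 0, 14.2, 14.4, -4, 0, 0, 0, 0])

```text
clock: 4.42
tcp_pos: [0.6248, -0.1193, 0.0921]
orientation: [-0.0, 0.706, 0.709, 0.0]
wrist_force: [-1.0, 0.1, -0.4]
finger_gap: 0.0106
```

```bash
python3 wl.py w3; python3 plan.py .6244 -.1223 .069 90
```

```text
[ 0.62203554 -0.12023227  0.08942891] [ 0.62301092 -0.03712079  0.23473966] [1.60762671e-01 9.86989736e-01 2.40116732e-03 9.26456011e-04]
t 4.47 tcp [ 0.622  -0.1202  0.0894] yaw 90.18 tilt 0.27 shift cm [-0.21  0.25  2.04] rotz 0.18 gap 0.0102 F [-1.6 -0.3 -2.8]
```

View pics/w3.png

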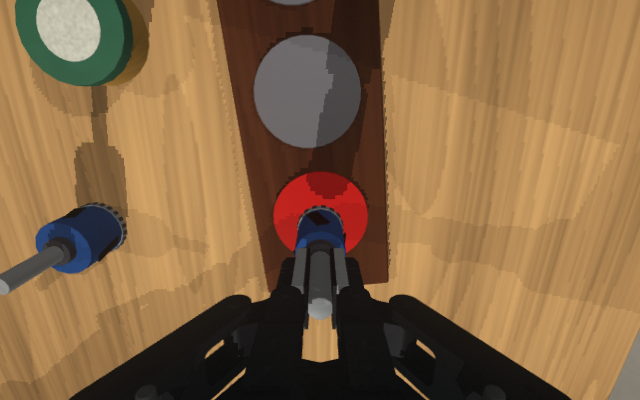

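The held saw_30 sits over the red pad (321,~214), with the next grey pad centred at (307,91). Saw_42 is at left, with its shank tip at (3,287). I check the pad centres from this view.

```bash
python3 - <<'E'
from h import *
i=camera_info("wrist"); i.update(xyz=np.array([0.62301092,-0.03712079,0.23473966]),attitude=np.array([1.60762671e-01,9.86989736e-01,2.40116732e-03,9.26456011e-04]))
im=cv2.imread("pics/w3.png");h=cv2.cvtColor(im,cv2.COLOR_BGR2HSV)
def ring(m,sel):
    cs=max(cv2.findContours(m,cv2.RETR_EXTERNAL,cv2.CHAIN_APPROX_NONE)[0],key=cv2.contourArea)
    P=onz(i,cs[:,0].astype(float),.015)[:,:2]; P=P[sel(cs[:,0])]
    A=np.c_[2*P,np.ones(len(P))]; s=np.linalg.lstsq(A,(P**2).sum(1),rcond=None)[0]
    print(s[:2].round(4),"r",np.sqrt(s[2]+s[:2]@s[:2]).round(4),len(P))
red=cv2.inRange(h,(0,180,60),(5,255,255))|cv2.inRange(h,(175,180,60),(180,255,255))
ring(red,lambda c:(c[:,1]<225))
g=cv2.inRange(h,(0,0,30),(180,60,200)); m=np.zeros_like(g); m[30:155,248:366]=g[30:155,248:366]
ring(cv2.morphologyEx(m,cv2.MORPH_OPEN,np.ones((5,5))),lambda c:c[:,1]>0)
# saw_42 shank tip
print(onz(i,[[3,288]],.09),onz(i,[[60,255]],.048))
E
```

```text
[ 0.624  -0.1127] r 0.0282 210
[ 0.6144 -0.0316] r 0.0366 311
[[ 0.43855346 -0.13900674  0.09      ]] [[ 0.43872587 -0.13977259  0.048     ]]
```

Request:
send_rows(series=[0, 0, 0.8, 0, 0, 0, 0, 0, 0, 1.5, 0, 0, 0, 0, 0, 0, 2.0, 0, 0, 0, 0, 0, 0, 2.3, 0, 0, 0, 0, 0, 0, 2.45, 0, 0, 0, 0, 0, 0, 2.5, 0, 0, 0, 0, 0, 0, 2.5, 0, 0, 0, 0, 0, 0, 2.5, 0, 0, 0, 0])

```text
clock: 5.13
tcp_pos: [0.6228, -0.1227, 0.0692]
orientation: [0.0, 0.707, 0.707, -0.0]
wrist_force: [-3.7, -1.0, 4.7]
finger_gap: 0.0104
```

Request:
send_rows(series=[0, 0, 0, 0, 0, 0, 0.5, 0, 0, 0, 0, 0, 0, 0.5, 0, 0, 0, 0, 0, 0, 0.5, 0, 0, -2, 0, 0, 0, 0.5, 0, 0, -5, 0, 0, 0, 0.5, 0, 0, -8, 0, 0, 0, 0.5, -0.5, -4, -9, 0, 0, 0, 0.5, -0.8, -8, -9, 0, 0, 0, 0.5, -1.2, -12, -9, 0, 0, 0, 0.5, -1.6, -16, -9, 0, 0, 0, 0.5])

```text
clock: 5.97
tcp_pos: [0.4621, -0.1379, 0.1583]
orientation: [0.001, 0.707, 0.708, 0.0]
wrist_force: [-1.0, -0.9, -0.2]
finger_gap: 0.0429
```

```bash
python3 plan.py .4386 -.139 .054 90
```

```text
t 5.97 tcp [ 0.4621 -0.1379  0.1583] yaw 90.1 tilt 0.06 shift cm [-0.1  -2.36 10.43] rotz 0.1 gap 0.0429 F [-1.  -0.9 -0.2]
```

Request:
send_rows(series=[0, -1.5, 1.5, 0, 0, 0, 0.5, 0, -2.5, 4, 0, 0, 0, 0.5, 0, -2.5, 7, 0, 0, 0, 0.5, 0, -2.5, 9, 0, 0, 0, 0.5, 0, -2.5, 10.2, 0, 0, 0, 0.5, 0, -2.5, 10.5, 0, 0, 0, 0.5, 0, -2.5, 10.5, 0, 0, 0, 0.5, 0, -2.5, 10.5, 0, 0, 0, 0.5])

```text
clock: 6.63
tcp_pos: [0.4389, -0.1382, 0.0538]
orientation: [0.0, 0.707, 0.707, 0.0]
wrist_force: [0.1, -0.1, 0.7]
finger_gap: 0.0426
```

```bash
python3 wl.py w4; python3 plan.py .4386 -.139 .054 90; python3 - <<'E'
from h import *
i=camera_info("wrist"); im=cv2.imread("pics/w4.png")
p=proj(i,[[.4386,-.139,.09]])
# bright round shank tip near prediction
x,y=p[0].astype(int); c=im[y-45:y+45,x-45:x+45]; cv2.imwrite("pics/w4c.png",cv2.resize(c,None,fx=4,fy=4)); print(p,x-45,y-45)
E
```

```text
42 [[314.3, 253.5], [312.5, 307.5]]
[ 0.4391977  -0.13840782  0.05418729] [ 0.43727755 -0.05593638  0.19639477] [1.61222165e-01 9.86917589e-01 6.49445377e-04 8.15528945e-04]
t 6.68 tcp [ 0.4392 -0.1384  0.0542] yaw 90.06 tilt 0.1 shift cm [-0.06 -0.06  0.02] rotz 0.06 gap 0.043 F [ 0.  -1.2 -1. ]
[[321.44573215 307.61683683]] 276 262
```

View pics/w4c.png

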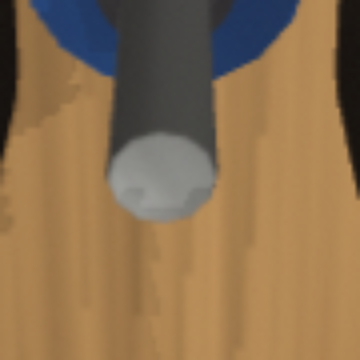

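Request:
send_rows(series=[0, 0, 0, 0, 0, 0, 0, 0, 0, 0, 0, 0, 0, 0, 0, 0, 0, 0, 0, 0, 0, 0, 0, 0, 0, 0, 0, 0, 0, 0, 0, 0, 0, 0, 0, 0, 0, 0, 0, 0, 0, 0, 0, 0, -1.5, 0, 0, 0, 0, 0, 0, -4, 0, 0, 0, 0, 0, 0, -6.5, 0, 0, 0, 0, 0.5, 1, -7, 0, 0, 0, 0])

```text
clock: 7.52
tcp_pos: [0.4486, -0.1339, 0.1263]
orientation: [0.001, 0.707, 0.707, 0.0]
wrist_force: [0.3, -0.4, -0.4]
finger_gap: 0.0106
```

```bash
python3 plan.py .615 -.0315 .069 90
```

```text
t 7.52 tcp [ 0.4486 -0.1339  0.1263] yaw 89.98 tilt 0.17 shift cm [10.26 16.63  5.75] rotz -0.02 gap 0.0106 F [ 0.3 -0.4 -0.4]
```

Request:
send_rows(series=[1, 1.6, 0, 0, 0, 0, 0, 2.5, 4, 0, 0, 0, 0, 0, 4.0, 6.5, 0, 0, 0, 0, 0, 5.5, 9, 0, 0, 0, 0, 0, 7, 11.5, 0, 0, 0, 0, 0, 8.5, 14, 0, 0, 0, 0, 0, 9.7, 15.8, 1, 0, 0, 0, 0, 10.2, 16.6, 2, 0, 0, 0, 0, 10.2, 16.6, 3, 0, 0, 0, 0, 10.2, 16.6, 3.5, 0, 0, 0, 0])

```text
clock: 8.35
tcp_pos: [0.6122, -0.0307, 0.0855]
orientation: [-0.002, 0.707, 0.708, -0.002]
wrist_force: [-1.6, 0.6, -2.0]
finger_gap: 0.0103
```

Request:
send_rows(series=[0, 0, 0.6, 0, 0, 0, 0, 0, 0, 1.2, 0, 0, 0, 0, 0, 0, 1.6, 0, 0, 0, 0, 0, 0, 1.9, 0, 0, 0, 0, 0, 0, 2.0, 0, 0, 0, 0, 0, 0, 2.0, 0, 0, 0, 0, 0, 0, 2.0, 0, 0, 0, 0])

```text
clock: 8.93
tcp_pos: [0.614, -0.0313, 0.069]
orientation: [0.0, 0.707, 0.707, -0.0]
wrist_force: [-2.0, -0.1, 2.5]
finger_gap: 0.0103
```

```bash
python3 plan.py .615 -.0315 .069 90; python3 wl.py w5
```

```text
t 8.93 tcp [ 0.614  -0.0313  0.069 ] yaw 90.02 tilt 0.04 shift cm [-0.02  0.1  -0.  ] rotz 0.02 gap 0.0103 F [-2.  -0.1  2.5]
[ 0.61403679 -0.03133322  0.06897476] [0.61253593 0.05098921 0.21154076] [1.61298267e-01 9.86905452e-01 3.33303339e-04 6.22546211e-04]
```

View pics/w5.png

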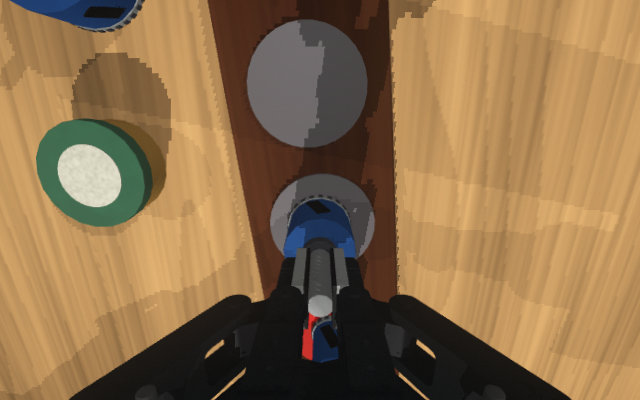

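Request:
send_rows(series=[0, 0, 0, 0, 0, 0, 0.5, 0, 0, 0, 0, 0, 0, 0.5, 0, 0, 0, 0, 0, 0, 0.5, 0, 0, -2, 0, 0, 0, 0.5, 0, 0, -5, 0, 0, 0, 0.5, 0, 0, -8, 0, 0, 0, 0.5, 3, -2, -10, 0, 0, 0, 0.5, 6.5, -4, -12, 0, 0, 0, 0.5, 10, -6, -13, 0, 0, 0, 0.5, 13.5, -8, -13, 0, 0, 0, 0.5])

```text
clock: 9.82
tcp_pos: [0.536, 0.1035, 0.2012]
orientation: [0.002, 0.707, 0.707, 0.002]
wrist_force: [1.1, -0.7, 0.5]
finger_gap: 0.0425
```

Request:
send_rows(series=[3, -1.5, 0, 0, 0, 0, 0.5, 6, -3, 0, 0, 0, 0, 0.5, 8, -4.5, 0, 0, 0, 0, 0.5, 10, -6.5, 0, 0, 0, 0, 0.5, 11, -8.5, 0, 0, 0, 0, 0.5, 11, -8.5, 0, 0, 0, 0, 0.5, 11, -8.5, 0, 0, 0, 0, 0.5, 11, -8.5, 0, 0, 0, 0, 0.5])

```text
clock: 10.48
tcp_pos: [0.4505, 0.2125, 0.1985]
orientation: [0.0, 0.707, 0.707, 0.0]
wrist_force: [1.2, 0.0, -0.2]
finger_gap: 0.0423
```

```bash
python3 plan.py .4507 .2813 .054 90; python3 wl.py w6
```

```text
t 10.48 tcp [0.4505 0.2125 0.1985] yaw 90.06 tilt 0.07 shift cm [6.870e+00 1.000e-02 1.445e+01] rotz 0.06 gap 0.0423 F [ 1.2  0.  -0.2]
66 [[341.8, 257.7], [345.3, 282.0]]
54 [[321.0, 116.9], [321.4, 119.6]]
[0.45077882 0.21229067 0.19838264] [0.44883537 0.29482931 0.34108899] [1.61016556e-01 9.86950855e-01 6.60842655e-04 1.11400299e-03]
```

View pics/w6.png

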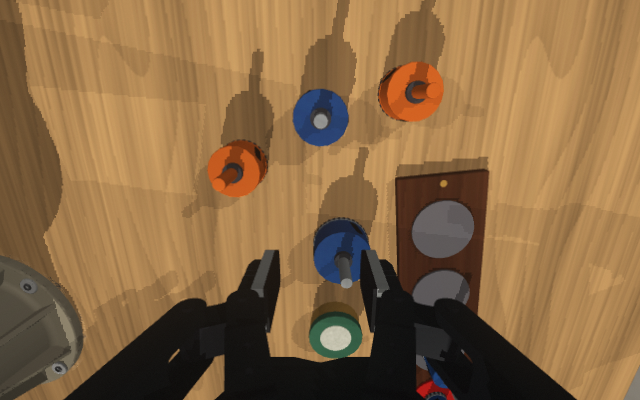

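Request:
send_rows(series=[3.5, 0, 0, 0, 0, 0, 0.5, 6.8, 0, 1.5, 0, 0, 0, 0.5, 6.8, 0, 4.5, 0, 0, 0, 0.5, 6.8, 0, 7.5, 0, 0, 0, 0.5, 6.8, 0, 10.5, 0, 0, 0, 0.5, 6.8, 0, 12.8, 0, 0, 0, 0.5, 6.8, 0, 14.2, 0, 0, 0, 0.5, 6.8, 0, 14.5, 0, 0, 0, 0.5, 6.8, 0, 14.5, 0, 0, 0, 0.5])

```text
clock: 11.28
tcp_pos: [0.4498, 0.2796, 0.052]
orientation: [-0.0, 0.707, 0.707, -0.001]
wrist_force: [-0.5, 0.8, -0.5]
finger_gap: 0.0425
```

```bash
python3 wl.py w7; python3 - <<'E'
from h import *
i=camera_info("wrist"); im=cv2.imread("pics/w7.png")
p=proj(i,[[.4505,.2805,.09]]); x,y=p[0].astype(int); c=im[y-60:y+60,x-60:x+60]; cv2.imwrite("pics/w7c.png",cv2.resize(c,None,fx=3,fy=3)); print(p,x-60,y-60)
E
```

```text
54 [[323.5, 251.9], [324.7, 306.4]]
[0.45057204 0.28005745 0.05323241] [0.44880257 0.36198236 0.19452559] [ 1.61591223e-01  9.86857478e-01  7.12894792e-05 -7.68397662e-04]
[[322.5122426  307.01869432]] 262 247
```

View pics/w7c.png

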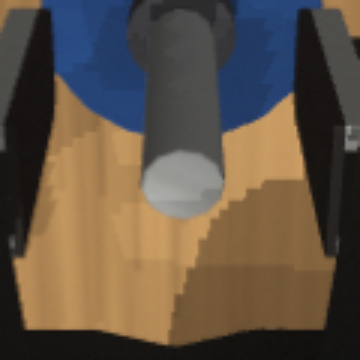

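Request:
send_rows(series=[0, 0, -0.05, 0, 0, 0, 0, 0, 0, -0.05, 0, 0, 0, 0, 0, 0, -0.05, 0, 0, 0, 0, 0, 0, -0.05, 0, 0, 0, 0, 0, 0, -0.05, 0, 0, 0, 0, 0, 0, -0.05, 0, 0, 0, 0, 0, 0, -1.5, 0, 0, 0, 0, 0, 0, -4, 0, 0, 0, 0, 0, 0, -7, 0, 0, 0, 0, 0, 0, -10, 0, 0, 0, 0])

```text
clock: 12.17
tcp_pos: [0.4485, 0.2801, 0.1535]
orientation: [-0.0, 0.707, 0.707, -0.001]
wrist_force: [-0.3, -0.5, -2.4]
finger_gap: 0.0105
```

Request:
send_rows(series=[0, 1.2, -0.5, 0, 0, 0, 0, 0, 3.5, -0.5, 0, 0, 0, 0, -1, 6, -0.5, 0, 0, 0, 0, -2.5, 8.5, -0.5, 0, 0, 0, 0, -4.5, 10.5, -0.5, 0, 0, 0, 0, -7, 12, -0.5, 0, 0, 0, 0, -9.5, 13, -0.5, 0, 0, 0, 0, -12, 14, -0.5, 0, 0, 0, 0, -14.5, 15, -0.5, 0, 0, 0, 0, -17, 15.5, -0.5, 0, 0, 0, 0])

```text
clock: 13.0
tcp_pos: [0.6055, 0.1094, 0.1577]
orientation: [-0.0, 0.707, 0.707, -0.0]
wrist_force: [0.5, 0.0, -1.8]
finger_gap: 0.0101
```

```bash
python3 plan.py .606 .060 .0685 90
```

```text
t 13.0 tcp [0.6055 0.1094 0.1577] yaw 90.05 tilt 0.02 shift cm [-4.94  0.05  8.92] rotz 0.05 gap 0.0101 F [ 0.5  0.  -1.8]
```

Request:
send_rows(series=[-2, 0, 0, 0, 0, 0, 0, -4, 0.1, 0.5, 0, 0, 0, 0, -5, 0.1, 2, 0, 0, 0, 0, -5, 0.1, 4, 0, 0, 0, 0, -5, 0.1, 5.8, 0, 0, 0, 0, -5, 0.1, 7.2, 0, 0, 0, 0, -5, 0.1, 8.1, 0, 0, 0, 0, -5, 0.1, 8.6, 0, 0, 0, 0, -5, 0.1, 8.8, 0, 0, 0, 0, -5, 0.1, 8.9, 0, 0, 0, 0])

```text
clock: 13.83
tcp_pos: [0.605, 0.0607, 0.0704]
orientation: [-0.0, 0.707, 0.708, -0.001]
wrist_force: [-7.8, -1.1, 11.2]
finger_gap: 0.0103
```

```bash
python3 plan.py .606 .060 .0685 90; python3 wl.py w8
```

```text
t 13.83 tcp [0.605  0.0607 0.0704] yaw 90.07 tilt 0.08 shift cm [-0.07  0.1   0.19] rotz 0.07 gap 0.0103 F [-7.8 -1.1 11.2]
66 [[90.3, 128.0], [8.9, 138.3]]
[0.60527586 0.06078806 0.07038557] [0.60371272 0.14306003 0.21292839] [ 1.61260880e-01  9.86911381e-01  9.04817789e-04 -1.89419287e-04]
```

View pics/w8.png

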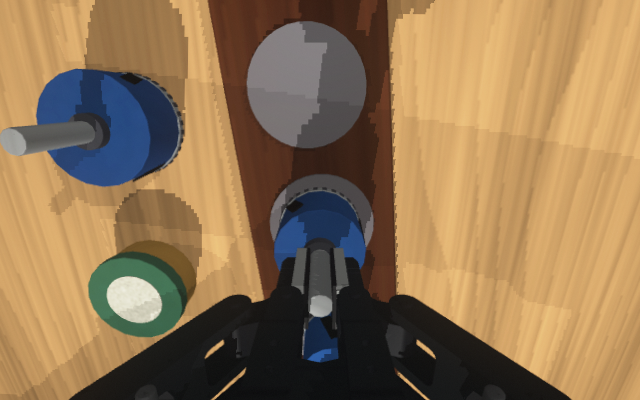

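Request:
send_rows(series=[0, 0, 0, 0, 0, 0, 0.5, 0, 0, 0, 0, 0, 0, 0.5, 0, 0, 0, 0, 0, 0, 0.5, 0, 0, -2, 0, 0, 0, 0.5, 0, 0, -5, 0, 0, 0, 0.5, 0, 0, -8, 0, 0, 0, 0.5, 2, -4, -9, 0, 0, 0, 0.5, 4, -8, -9, 0, 0, 0, 0.5, 6, -11, -9, 0, 0, 0, 0.5, 6.9, -13, -9, 0, 0, 0, 0.5])

```text
clock: 14.72
tcp_pos: [0.4727, 0.1311, 0.1597]
orientation: [-0.001, 0.706, 0.708, 0.0]
wrist_force: [-0.9, 0.1, 0.0]
finger_gap: 0.0429
```

```bash
python3 plan.py .4755 .1300 .054 90
```

```text
t 14.72 tcp [0.4727 0.1311 0.1597] yaw 90.12 tilt 0.06 shift cm [-0.12  0.28 10.57] rotz 0.12 gap 0.0429 F [-0.9  0.1  0. ]
```

Request:
send_rows(series=[0, 0.1, 1, 0, 0, 0, 0.5, 0, 0.1, 3.5, 0, 0, 0, 0.5, 0, 0.1, 6.5, 0, 0, 0, 0.5, 0, 0.1, 9, 0, 0, 0, 0.5, 0, 0.1, 10.2, 0, 0, 0, 0.5, 0, 0.1, 10.5, 0, 0, 0, 0.5, 0, 0.1, 10.5, 0, 0, 0, 0.5, 0, 0.1, 10.5, 0, 0, 0, 0.5])

```text
clock: 15.38
tcp_pos: [0.478, 0.1295, 0.0549]
orientation: [0.0, 0.707, 0.707, 0.0]
wrist_force: [0.2, -0.8, 0.4]
finger_gap: 0.043
```

```bash
python3 plan.py .4755 .1300 .054 90; python3 wl.py w9; python3 - <<'E'
from h import *
i=camera_info("wrist"); im=cv2.imread("pics/w9.png")
p=proj(i,[[.4755,.13,.09]]); x,y=p[0].astype(int); c=im[y-60:y+60,x-60:x+60]; cv2.imwrite("pics/w9c.png",cv2.resize(c,None,fx=3,fy=3)); print(p,x-60,y-60)
E
```

```text
t 15.38 tcp [0.478  0.1295 0.0549] yaw 90.03 tilt 0.08 shift cm [ 0.05 -0.25  0.09] rotz 0.03 gap 0.043 F [ 0.2 -0.8  0.4]
66 [[315.5, 251.7], [314.3, 304.8]]
[0.47823195 0.12953377 0.05529442] [0.47632363 0.21173327 0.19748539] [1.61038225e-01 9.86947504e-01 4.30526573e-04 1.06248033e-03]
[[316.42279059 303.85569623]] 256 243
```

View pics/w9c.png

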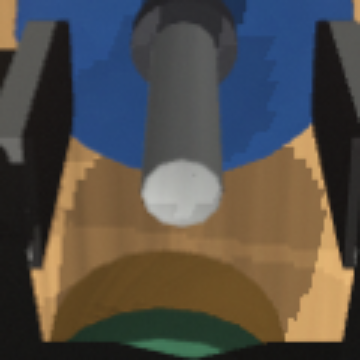

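Request:
send_rows(series=[0, -0.2, 0, 0, 0, 0, 0.3, 0, -0.2, 0, 0, 0, 0, 0, 0, -0.2, 0, 0, 0, 0, 0, 0, -0.2, 0, 0, 0, 0, 0, 0, -0.2, 0, 0, 0, 0, 0, 0, -0.2, 0, 0, 0, 0, 0, 0, -0.2, -1.5, 0, 0, 0, 0, 0, -0.2, -4, 0, 0, 0, 0, 0, -0.2, -6, 0, 0, 0, 0, 0, -0.2, -6, 0, 0, 0, 0])

```text
clock: 16.27
tcp_pos: [0.4768, 0.1298, 0.1172]
orientation: [0.001, 0.707, 0.707, 0.002]
wrist_force: [0.2, -0.4, -2.7]
finger_gap: 0.0107
```

```bash
python3 plan.py .5966 .1514 .0695 90
```

```text
t 16.27 tcp [0.4768 0.1298 0.1172] yaw 90.05 tilt 0.27 shift cm [ 2.15 11.96  4.82] rotz 0.05 gap 0.0107 F [ 0.2 -0.4 -2.7]
```

Request:
send_rows(series=[0.2, 1.2, 0, 0, 0, 0, 0, 0.6, 3.5, 0, 0, 0, 0, 0, 1.1, 6, 0, 0, 0, 0, 0, 1.5, 8.5, 0, 0, 0, 0, 0, 1.9, 10.5, 0.3, 0, 0, 0, 0, 2.1, 11.7, 1.0, 0, 0, 0, 0, 2.1, 12, 1.8, 0, 0, 0, 0, 2.1, 12, 2.5, 0, 0, 0, 0, 2.1, 12, 3.1, 0, 0, 0, 0, 2.1, 12, 3.5, 0, 0, 0, 0])

```text
clock: 17.1
tcp_pos: [0.5926, 0.1503, 0.0772]
orientation: [-0.001, 0.707, 0.707, -0.002]
wrist_force: [0.2, 0.1, -2.7]
finger_gap: 0.0104
```

Request:
send_rows(series=[0, 0, 0.4, 0, 0, 0, 0, 0, 0, 0.6, 0, 0, 0, 0, 0, 0, 0.8, 0, 0, 0, 0, 0, 0, 0.9, 0, 0, 0, 0, 0, 0, 1.0, 0, 0, 0, 0, 0, 0, 1.0, 0, 0, 0, 0])

```text
clock: 17.6
tcp_pos: [0.5952, 0.1506, 0.07]
orientation: [0.0, 0.707, 0.707, 0.0]
wrist_force: [-0.5, -0.5, 0.3]
finger_gap: 0.0104
```

```bash
python3 plan.py .5966 .1514 .0695 90; python3 wl.py w10
```

```text
t 17.6 tcp [0.5952 0.1506 0.07  ] yaw 90.05 tilt 0.06 shift cm [0.08 0.14 0.05] rotz 0.05 gap 0.0104 F [-0.5 -0.5  0.3]
66 [[136.6, 269.1], [83.6, 318.5]]
[0.59516572 0.1506521  0.07000111] [0.59355055 0.23289802 0.21262898] [1.61058538e-01 9.86944220e-01 5.47541802e-04 9.76912286e-04]
```

View pics/w10.png

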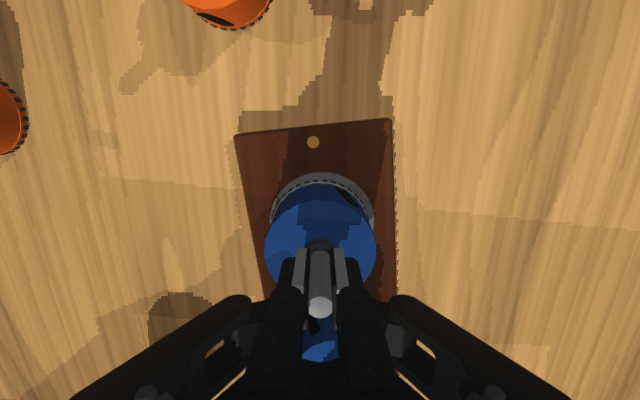

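Request:
send_rows(series=[0, 0, 0.1, 0, 0, 0, 0, 0, 0, 0.1, 0, 0, 0, 0, 0, 0, 0.1, 0, 0, 0, 0.5, 0, 0, 0.1, 0, 0, 0, 0.5, 0, 0, 0.1, 0, 0, 0, 0.5, 0, 0, 0.1, 0, 0, 0, 0.5, 0, 0, -2, 0, 0, 0, 0.5, 0, 0, -5, 0, 0, 0, 0.5, 0, 0, -8, 0, 0, 0, 0.5, 0, 0, -12, 0, 0, 0, 0.5])

```text
clock: 18.48
tcp_pos: [0.5934, 0.1505, 0.1881]
orientation: [-0.001, 0.707, 0.707, -0.002]
wrist_force: [1.2, 0.6, -0.1]
finger_gap: 0.0429
```

Request:
send_rows(series=[2, -4, -2, 0, 0, 0, 0.5, 4, -8, -4, 0, 0, 0, 0.5, 6, -12, -5, 0, 0, 0, 0.5, 8, -15, -5, 0, 0, 0, 0.5, 8, -17, -5, 0, 0, 0, 0.5, 8, -17, -5, 0, 0, 0, 0.5, 8, -17, -5, 0, 0, 0, 0.5])

```text
clock: 19.07
tcp_pos: [0.4236, 0.2311, 0.2398]
orientation: [0.0, 0.706, 0.708, 0.0]
wrist_force: [1.1, 0.3, 0.1]
finger_gap: 0.0426
```

```bash
python3 plan.py .4755 .1300 .054 90; cat > fin.py <<'E'
from h import *
P={30:(.6244,-.1223),42:(.615,-.0315),54:(.606,.060),66:(.5966,.1514)}
C=[camera_info(c) for c in("scene","side")];I=[read_camera(c) for c in("scene","side")]
for k,c in enumerate(("scene","side")):
    cv2.imwrite(f"pics/{c}F.png",I[k])
    for d in silhouettes(c,"wax_tin")[:1]+silhouettes(c,"mallet")[:1]: print(c,d["box"],round(d["p"],2))
    for s,(x,y) in P.items(): print(c,s,"tip",proj(C[k],[[x,y,.105]]).round(1)[0],"base",proj(C[k],[[x,y,.015]]).round(1)[0])
a=I[0][90:270,270:450];b=I[1][120:300,200:380]
cv2.imwrite("pics/fin.png",cv2.resize(np.hstack([a,b]),(800,400),interpolation=cv2.INTER_CUBIC))
E
python3 fin.py
```

```text
t 19.07 tcp [0.4236 0.2311 0.2398] yaw 90.19 tilt 0.07 shift cm [-10.13   5.14  18.59] rotz 0.19 gap 0.0426 F [1.1 0.3 0.1]
scene [319.7, 156.3, 25.4, 27.2] 0.98
scene [185.4, 279.7, 147.8, 120.3] 0.63
scene 30 tip [353.9 190.4] base [352.3 221.4]
scene 42 tip [372.8 167.2] base [370.  197.7]
scene 54 tip [389.4 147. ] base [385.9 176.8]
scene 66 tip [403.7 129.3] base [399.7 158.3]
side [308.9, 228.6, 27.5, 26.3] 0.77
side [302.5, 112.8, 82.5, 45.3] 0.8
side 30 tip [297.8 173.1] base [298.5 196.5]
side 42 tip [283.6 190.7] base [285.1 214.5]
side 54 tip [267.4 210.6] base [269.8 234.7]
side 66 tip [249.2 233.1] base [252.7 257.4]
```

View pics/fin.png

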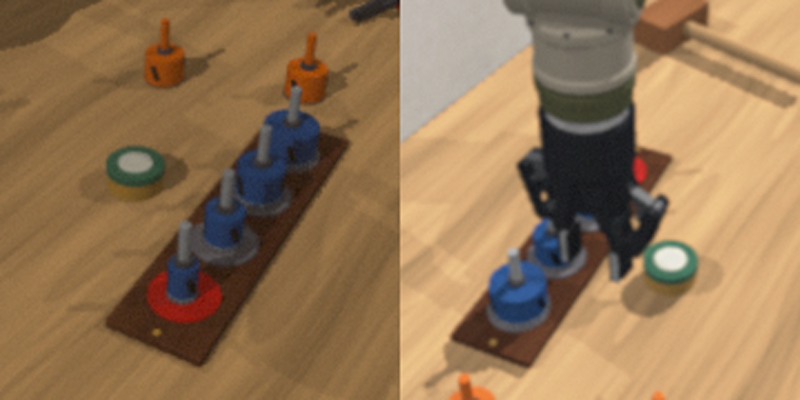

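The final views show all four saws upright on their pads, smallest to largest from red. The shank tips are within about 1 px of where they should be. The tin and mallet have not moved, so I hand in.

```bash
python3 -c "
from workcell import *
print(hand_in())"
```

```text
the job is handed in; nothing more can be done
None
```

All four hole saws are on the rail and the job is handed in: 30 mm on the red pad, then 42, 54 and 66 mm on the far end pad. I lifted each one by the shank and lowered it until the pad took its weight before letting go. This took about 19 s of the 120 s allowed.

**Last checks:**
- **Placement:** In the final scene picture, all four shank tips were within about 1.5 px of where a centred, upright saw would show. The side camera had the arm in front of the small saws, so it confirmed only the larger ones.
- **Bystanders:** The tin's outline was unchanged to within about 3 px in both views. The mallet's was unchanged in the scene view; it had no starting outline in the side view. I did not go near the orange look-alikes.
- **Arm:** The gripper was open and well clear of everything at the end.

**Checks that disagreed:**
- **Pad height:** Two views put the pad tops at 12–13 mm, against 15 mm in the text. Touching down agreed with 15 mm.
- **Red pad fit:** One circle fit on the red pad in the wrist view failed because the held saw and its shadow covered part of it. I used the two-camera position for that pad instead.
- **Firmest contact:** saw_54 was set down with about 11 N of contact force, against 5 N or less for the others.

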